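Set out the plating station around the tube rack

TASK

Set out the far row of the bench for plating: stand the orange-capped bottle on the middle of the stirrer's round plate, lay the red dish in the middle of the round pad between the stirrer and the yellow tube rack with the yellow dish squarely on top of it, and stand the brown bottle in the middle of the round pad on the rack's other side. Everything ends upright, at rest and let go; leave the blue dish and the foil-capped flask where they are.

Things in the scene. Friction and masses are not known exactly. Their poses are not given: they have to be found in the camera images.
- media_mid (a point): White plastic bottle with an orange screw cap, standing upright, loose, about 120 g: straight round body 50 mm across up to 62 mm, then a shoulder and a 34 mm wide cap, 92 mm high in all. The point is its centre, 46 mm above its underside; z up.
- reagent_mid (a point): Dark brown bottle with a black screw cap, standing upright, loose, about 120 g: straight round body 46 mm across up to 62 mm, then a shoulder and a 34 mm wide cap, 92 mm high in all. The point is its centre, 46 mm above its underside; z up.
- red_dish_mid (a point): Petri dish with its clear lid on, full of dark red agar: a flat closed disc 55 mm across and 15 mm high, about 30 g, right side up, loose. The point is its centre, 7.5 mm above its underside; z up.
- yellow_dish_mid (a point): Petri dish with its clear lid on, full of yellow agar: a flat closed disc 55 mm across and 15 mm high, about 30 g, right side up, loose. Its flat top and bottom stack on another dish. The point is its centre, 7.5 mm above its underside; z up.
- rack: Yellow tube rack with ten blue-capped tubes, fixed to the bench: 70 mm (x) by 120 mm (y), 72 mm high over the caps. It stands in the middle of the far row, with one round pad to its left and one to its right. Origin: centre of its underside; z up.
- stirrer: Magnetic stirrer, fixed to the bench: white housing 140 mm (x) by 120 mm (y) with a round dark steel top plate 100 mm across, whose flat top is 49 mm above the bench; a blue knob on its front (-x). It stands at one end of the far row, left or right; at the other end stands a blue balance with a square steel pan, 36 mm high (not listed). Origin: centre of its underside, right below the middle of the round plate; z up.
- black_pad: Black round rubber pad fixed to the bench, 80 mm across, 2 mm thick, on one side of the tube rack (left or right). Origin: centre of its underside, at bench height; z up.
- white_pad: White round plastic pad fixed to the bench, 80 mm across, 2 mm thick, on the other side of the tube rack. Origin: centre of its underside, at bench height; z up.
- blue_dish_mid (a point): Petri dish with its clear lid on, full of blue agar: a flat closed disc 55 mm across and 15 mm high, about 30 g, right side up, loose, a spare that is not to be moved. The point is its centre, 7.5 mm above its underside; z up.
- foil_flask: Green conical glass flask with a foil cap, 68 mm across its foot, 88 mm high, loose, at the left side of the bench; not to be moved. Origin: centre of its underside; z up.
There are look-alikes about, which are no part of the job. What is meant by the white_pad is not turquoise, and is the larger of those in its own colour.

How it is judged:
By the outcome, as a careful person would: the job done as asked, in the order asked, and still so for the second after the job is handed in, with the robot touching nothing.
It also fails if it takes over 106 s, if anything falls off the work surface, if the arm or the gripper's body presses on something with over 40 N, if the wrist force passes 120 N, or if a joint passes its speed limit or range.

ROBOT

A 7-joint arm with a two-finger parallel gripper is mounted at the origin on the work surface. World frame = base frame: x ahead of the robot, y to its left, z up, the work surface at z = 0. Lengths are in m, angles in rad, forces in N, time in s.
With the tool pointing down it reaches from about 0.35 to 0.9 m from the base axis. Payload 8.1 kg.
Tool frame: the origin (TCP) lies between the finger pads; the fingertips stand 17 mm ahead of it and the grasp point (between the pads) lies 2 mm behind it; z points along the fingers, y is the direction in which the jaws open and shut (so a half turn about z gives the same grasp; the last joint's range is limited). The gripper opens to 92 mm and grips with 3 to 60 N. Pads are 19 mm wide; open, the fingers measure 130 mm over their backs; the gripper's body (75 mm by 190 mm) begins 47 mm behind the grasp point.
Start: joints at [1.047, 0.434, 0.025, 1.573, -0.012, 1.134, -0.075], TCP at [0.255, -0.57, 0.244] pointing down, gripper open.
Joint ranges: [-2.62, 2.62], [-0.44, 2.09], [-1.27, 1.32], [0.08, 2.57], [-1.32, 4.46], [0.12, 2], [-2.74, 2.74]. Speed limits (rad/s): [2.22, 2.22, 3.01, 3.01, 3.14, 3.14, 3.14].

INTERFACE

Orientations are given as a rotation vector (axis times angle).
In Python, from cell import arm gives the robot as it stands. The module is installed in compiled form; this text tells all that it offers.
- The arm moves only by the shell command python3 -m crank 'ROWS' [FORCE]. ROWS is JSON, a list of rows, each a list of 5 numbers: the opening, from 0 (shut) to 1 (fully open), then the shift along the world's x, y, z normalised to -1 to 1, where 1 is 40 cm, then the turn about the world's z normalised to -1 to 1, where 1 is 60 degrees. In form: [[fingers, tx, ty, tz, twist], ...]. A call has exactly 8 rows; each row shifts and turns the commanded pose from where the row before left it; what a row does not reach is not made up. A row lasts 1/12 s, in which the tool goes at most 41.7 mm and 7.16 degrees, less where a joint would pass 70% of its speed; a pose out of reach is approached as far as the arm can. A call with a number of a shift or a turn outside -1 to 1 is refused whole. A call with a gripper value outside its range is refused whole. The fingers move at their own pace and stop on an object; FORCE is the grip in N (left out, the last holds). Time passes only in rows, so rows that do not move let the fingers close, or fill a call up. It gives the time, the measured TCP pose, the force and the opening at its end, in the units of the state.
- arm.observe(): the state, without advancing time (a new reading comes with each control period).
- arm.get_image(name): name is "side" or "top"; returns the picture (384x512x3 uint8, red, green, blue); there is no depth.
- arm.get_calibration(name): a dict with "intrinsics" (3x3 intrinsics, pixels), "extrinsics" (4x4, takes a point from camera to world coordinates). Camera axes: x right, y down, z forward; pixel columns grow to the right and rows downward; lengths in m; the calibration is good to about 2 mm. A picture is of the moment at which its call begins. get_calibration takes no time and is no camera call.
- arm.sign_off(): hands the job in, once; it reports no verdict.
The state is a dict: "clock": time; "joints": joint angles; "dq": joint speeds; "joint_efforts": joint torques, N m; "position": TCP position; "ee_rot": TCP orientation; "force": force on the tool from outside, world axes, zero at the start; "ft_torque": the same for the moment, N m; "width": opening from 0.0 (shut) to 1.0 (fully open).
Only numpy, scipy, OpenCV 4.12 (cv2) and the standard library are available. Lean on these libraries where they do the work, as an engineer would, in place of code of your own. Each camera call takes 0.05 s, during which the arm holds its last target.

## Working session

There is one attempt and no reset: what is moved stays moved. The work goes in short steps, Python scripts to look and compute and a shell command to move; the robot and the scene stay as the last step left them, time stands still between calls to the robot, and variables do not carry over. Pictures are saved under pics/ and viewed, and the job is handed in when it is done.

```bash
mkdir -p pics; ls; python3 - <<'E'
from cell import arm
import cv2
for n in ("side","top"):
    im=arm.get_image(n); cv2.imwrite(f"pics/{n}0.png",im[:,:,::-1])
    c=arm.get_calibration(n); print(n,c["intrinsics"],c["extrinsics"])
print(arm.observe())
E
```

```text
pics
side [[458.33874905   0.         259.31606078]
 [  0.         458.33874905 182.34444849]
 [  0.           0.           1.        ]] [[-0.87359947 -0.32208053  0.36481241  0.05828035]
 [-0.48645648  0.55705814 -0.67308716  0.99179028]
 [ 0.01356655 -0.76547395 -0.64332385  0.95236138]
 [ 0.          0.          0.          1.        ]]
top [[439.36220998   0.         251.56133729]
 [  0.         439.36220998 191.97870996]
 [  0.           0.           1.        ]] [[ 2.33577741e-02 -9.91984151e-01  1.24184774e-01  4.04118268e-01]
 [-9.99726924e-01 -2.32639239e-02  2.20600199e-03  5.80601005e-02]
 [ 7.00706114e-04 -1.24202389e-01 -9.92256658e-01  1.09265568e+00]
 [ 0.00000000e+00  0.00000000e+00  0.00000000e+00  1.00000000e+00]]
{'clock': 0.1, 'joints': array([ 1.04743454,  0.4351775 ,  0.02496771,  1.57397708, -0.01157838,
        1.133997  , -0.07507742]), 'dq': array([-0.00022845, -0.00039849,  0.00037005, -0.00094812, -0.00044767,
        0.00049048, -0.00125977]), 'joint_efforts': array([ 3.78047014e-03, -6.69120526e+01,  9.88382176e-01, -3.15140820e+01,
       -6.04379503e-02,  3.75243556e-02, -1.01578905e-06]), 'position': array([ 0.2550648 , -0.57012452,  0.24301957]), 'ee_rot': array([-3.07101995e+00, -6.55736233e-01,  6.86025007e-04]), 'force': array([-0.25916824, -0.32200229, -0.21310918]), 'ft_torque': array([0.04663982, 0.01253858, 0.01705348]), 'width': 0.9998743560081815}
```

View pics/side0.png

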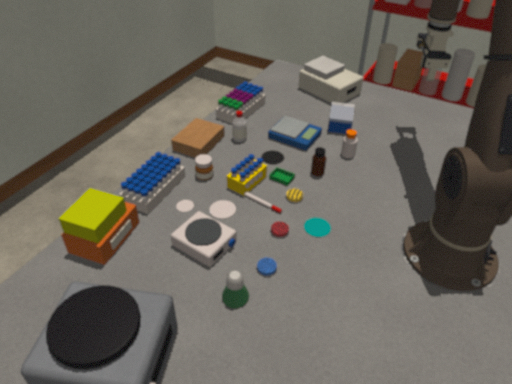

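View pics/top0.png

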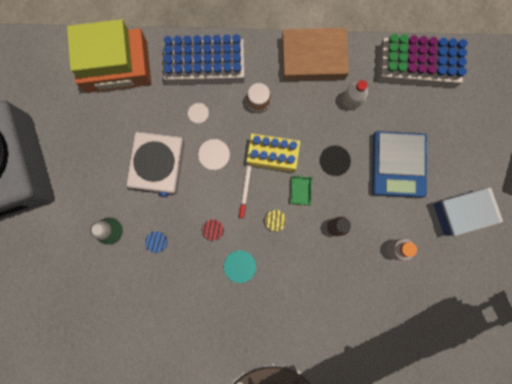

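The top view has +x up and +y to the left. These are the things I need, with their look-alikes and pixels in the top view:

- **Orange-capped bottle:** (407,250). It could be confused with the red-capped grey bottle at (358,92) and the white-capped jar at (259,96).
- **Brown bottle:** (339,226). The brown jar at (259,96) is similar.
- **Red dish:** (213,230). The red pen tip at (242,211) is the same colour.
- **Yellow dish:** (276,220). The yellow rack and box share its colour.
- **White pad:** the large disc at (214,154). The small white disc at (198,113) and the turquoise disc at (240,267) are not it.
- **Black pad:** (335,160). The stirrer plate at (154,161) is also a dark disc.

```bash
cat > h.py <<'E'
import numpy as np, cv2
from cell import arm
def cal(n):
    c=arm.get_calibration(n); return np.array(c["intrinsics"]),np.array(c["extrinsics"])
def cast(n,uv,z):
    K,E=cal(n); d=E[:3,:3]@np.linalg.inv(K)@np.array([uv[0],uv[1],1.]); o=E[:3,3]
    return (o+d*(z-o[2])/d[2])
def proj(n,p):
    K,E=cal(n); q=E[:3,:3].T@(np.array(p)-E[:3,3]); q=K@q; return q[:2]/q[2]
def blob(im,lo,hi,box,close=0):
    x0,y0,x1,y1=box; hsv=cv2.cvtColor(im,cv2.COLOR_RGB2HSV)[y0:y1,x0:x1]
    m=cv2.inRange(hsv,np.array(lo),np.array(hi))
    if close: m=cv2.morphologyEx(m,cv2.MORPH_CLOSE,np.ones((close,close),np.uint8))
    cs,_=cv2.findContours(m,cv2.RETR_EXTERNAL,cv2.CHAIN_APPROX_NONE)
    c=max(cs,key=cv2.contourArea); mm=cv2.moments(c); 
    (cx,cy),r=cv2.minEnclosingCircle(c)
    return np.array([mm['m10']/mm['m00']+x0,mm['m01']/mm['m00']+y0]),mm['m00'],np.array([cx+x0,cy+y0]),r,c+np.array([x0,y0])
E
python3 - <<'E'
from h import *
im=cv2.cvtColor(cv2.imread("pics/top0.png"),cv2.COLOR_BGR2RGB)
im2=cv2.cvtColor(cv2.imread("pics/side0.png"),cv2.COLOR_BGR2RGB)
S=[("top","orangecap",(5,150,120),(20,255,255),(385,230,430,270),.092,3),
("top","reddish",(0,90,60),(8,255,255),(195,212,230,248),.013,7),
("top","yeldish",(20,90,60),(35,255,255),(258,202,295,240),.013,7),
("top","bluedish",(100,90,60),(125,255,255),(140,225,172,258),.013,7),
("top","white",(0,0,170),(179,60,255),(196,136,234,174),.002,3),
("top","smallwhite",(0,0,170),(179,60,255),(184,100,212,126),.002,3),
("top","black",(0,0,0),(179,255,45),(315,140,355,180),.002,3),
("top","plate",(0,0,0),(179,255,75),(130,138,180,184),.049,3),
("top","brown",(0,0,0),(179,255,60),(325,212,355,240),.092,3),
("side","orangecap",(5,150,120),(20,255,255),(335,120,365,145),.088,3),
("side","reddish",(0,90,60),(8,255,255),(265,215,295,243),.013,3),
("side","yeldish",(20,90,60),(35,255,255),(282,184,306,206),.013,7),
("side","white",(0,0,170),(179,60,255),(207,196,240,222),.002,3),
("side","black",(0,0,0),(179,255,60),(258,148,288,168),.002,3),
("side","plate",(0,0,0),(179,255,80),(180,215,226,247),.049,3)]
for n,nm,lo,hi,box,z,cl in S:
    I=im if n=="top" else im2
    try:
        c,a,cc,r,_=blob(I,lo,hi,box,cl); x,y,w,h=cv2.boundingRect(_); K,E=cal(n)
        p=cast(n,c,z); print(n,nm,c.round(1),"area",a,"bbox",x,y,w,h,"circ",cc.round(1),round(r,1),"->",p.round(4),"dia mm",round(2000*np.sqrt(a/np.pi)*np.linalg.norm(p-E[:3,3])/K[0,0],1) if n=="top" else "")
    except ValueError as e: print(nm,"none")
cv2.imwrite("pics/crop.png",cv2.resize(cv2.imread("pics/top0.png")[90:290,120:440],None,fx=2.5,fy=2.5,interpolation=cv2.INTER_CUBIC))
E
```

```text
top orangecap [408.5 249.1] area 137.5 bbox 402 243 15 13 circ [408.6 249. ] 7.5 -> [ 0.4076 -0.2972  0.092 ] dia mm 32.0
top reddish [212.5 229.4] area 309.0 bbox 202 219 21 22 circ [212.5 229.5] 10.7 -> [0.4445 0.1539 0.013 ] dia mm 49.0
top yeldish [275.  220.2] area 322.0 bbox 265 210 21 22 circ [275.  220.2] 10.8 -> [0.4709 0.0013 0.013 ] dia mm 49.9
top bluedish [155.7 241.6] area 295.0 bbox 146 232 21 20 circ [155.8 241.8] 10.3 -> [0.4117 0.2916 0.013 ] dia mm 48.7
top white [213.6 154.1] area 725.0 bbox 198 139 32 31 circ [213.6 154.2] 15.7 -> [0.6349 0.1587 0.002 ] dia mm 77.4
top smallwhite [197.9 112.6] area 299.5 bbox 188 103 21 20 circ [197.8 112.7] 10.3 -> [0.7422 0.2026 0.002 ] dia mm 51.2
top black [344.3 158.8] area 14.5 bbox 340 155 9 8 circ [344.  158.1] 4.0 -> [ 0.6305 -0.1717  0.002 ] dia mm 11.1
top plate [141.  167.4] area 22.0 bbox 137 162 11 12 circ [142.  167.5] 6.3 -> [0.5883 0.3281 0.049 ] dia mm 13.2
top brown [332.6 227.2] area 140.5 bbox 325 218 18 17 circ [334.6 226.7] 9.7 -> [ 0.4531 -0.1258  0.092 ] dia mm 31.0
side orangecap [351.  132.2] area 45.0 bbox 346 129 11 8 circ [351. 132.] 5.0 -> [ 0.408  -0.2984  0.088 ] dia mm 
side reddish [279.4 228.7] area 194.5 bbox 271 221 18 16 circ [279.5 228.5] 8.9 -> [0.4416 0.1595 0.013 ] dia mm 
side yeldish [294.8 194.7] area 184.5 bbox 286 188 20 14 circ [295.5 194.5] 9.8 -> [0.467  0.0058 0.013 ] dia mm 
side white [222.3 208.7] area 342.5 bbox 210 200 26 18 circ [222.5 209. ] 12.9 -> [0.6337 0.1611 0.002 ] dia mm 
side black [272.3 157.1] area 175.0 bbox 262 151 21 13 circ [272.  157.5] 10.1 -> [ 0.6242 -0.1433  0.002 ] dia mm 
side plate [202.9 231.7] area 608.0 bbox 186 220 34 25 circ [202.5 231.5] 16.7 -> [0.6018 0.3048 0.049 ] dia mm
```

View pics/crop.png

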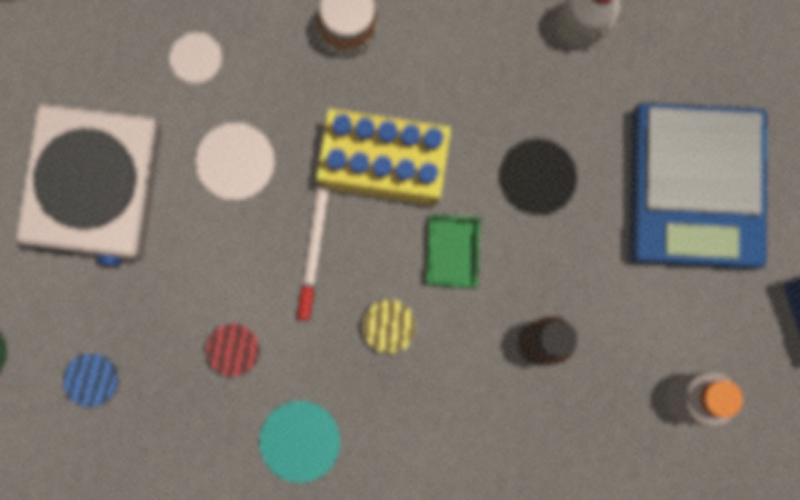

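The crop shows the large white disc at crop (235,160) between the stirrer and the rack. The black disc is at (538,176), the yellow dish at (388,326), the brown bottle at (545,340) and the orange cap at (722,399). The dark objects need better thresholds.

```bash
python3 - <<'E'
from h import *
T=cv2.cvtColor(cv2.imread("pics/top0.png"),cv2.COLOR_BGR2RGB)
Sd=cv2.cvtColor(cv2.imread("pics/side0.png"),cv2.COLOR_BGR2RGB)
for n,nm,box,z in [("top","black",(312,138,358,182),.002),("top","plate",(134,141,176,181),.049),("top","browncap",(328,214,353,238),.092),("side","black",(256,146,290,170),.002),("side","plate",(183,216,224,247),.049),("side","brownb",(306,144,332,180),.0)]:
    I=T if n=="top" else Sd
    x0,y0,x1,y1=box
    g=cv2.cvtColor(I,cv2.COLOR_RGB2GRAY)[y0:y1,x0:x1]
    t,m=cv2.threshold(g,0,255,cv2.THRESH_BINARY_INV+cv2.THRESH_OTSU)
    cs,_=cv2.findContours(m,cv2.RETR_EXTERNAL,cv2.CHAIN_APPROX_NONE); c=max(cs,key=cv2.contourArea)
    mm=cv2.moments(c); u=np.array([mm['m10']/mm['m00']+x0,mm['m01']/mm['m00']+y0]); p=cast(n,u,z); K,E=cal(n)
    print(n,nm,t,u.round(1),"bbox",np.array(cv2.boundingRect(c))+[x0,y0,0,0],p.round(4),"dia",round(2000*np.sqrt(mm['m00']/np.pi)*np.linalg.norm(p-E[:3,3])/K[0,0],1))
# rack, stirrer rects
for nm,lo,hi,box,z in [("rackyellow",(20,90,60),(35,255,255),(242,130,305,176),.05),("stir",(0,0,150),(179,60,255),(122,128,188,196),.045)]:
    c=blob(T,lo,hi,box,9)[4]; r=cv2.minAreaRect(c); print(nm,r); print([cast("top",b,z)[:2].round(3) for b in cv2.boxPoints(r)])
a=cv2.resize(T[205:265,315:425],None,fx=7,fy=7,interpolation=cv2.INTER_CUBIC); cv2.imwrite("pics/c2.png",a[:,:,::-1])
for p in [(0.4076,-.2972,.092),(.4076,-.2972,0)]: print(proj("side",p))
E
```

```text
top black 83.0 [334.7 160.3] bbox [319 145  32  31] [ 0.6261 -0.1475  0.002 ] dia 77.3
top plate 130.0 [153.4 161.1] bbox [134 141  41  40] [0.6044 0.299  0.049 ] dia 98.3
top browncap 83.0 [338.  226.4] bbox [328 217  22  20] [ 0.4552 -0.138   0.092 ] dia 48.3
side black 86.0 [270.5 157.7] bbox [256 151  28  17] [ 0.6281 -0.1371  0.002 ] dia 61.5
side plate 123.0 [202.9 231.6] bbox [185 219  36  26] [0.602  0.3044 0.049 ] dia 83.0
side brownb 78.0 [318.1 163.4] bbox [311 148  15  31] [ 0.4738 -0.1924  0.    ] dia 70.2
rackyellow ((272.0085754394531, 151.66905212402344), (54.43876266479492, 36.93486022949219), 15.52410888671875)
[array([0.606, 0.088]), array([0.695, 0.066]), array([ 0.662, -0.062]), array([ 0.574, -0.039])]
stir ((154.34930419921875, 161.3417205810547), (52.154911041259766, 60.37469482421875), 13.671307563781738)
[array([0.546, 0.373]), array([0.692, 0.347]), array([0.664, 0.221]), array([0.519, 0.25 ])]
[351.13005181 131.44501168]
[347.39422543 153.39565194]
```

View pics/c2.png

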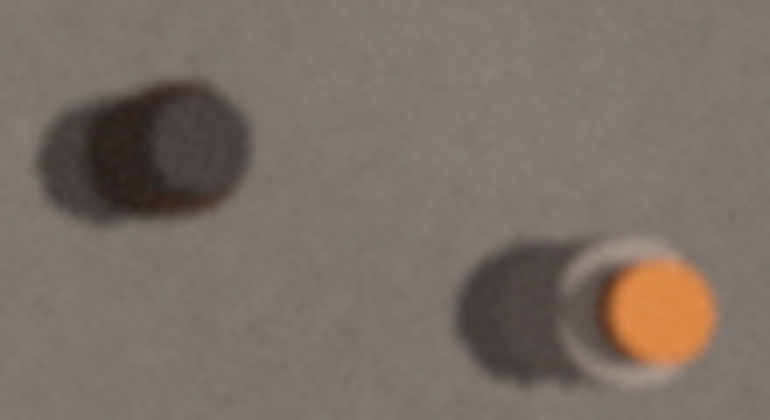

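```bash
python3 -m crank '[[1,0.048,0.085,0,0.11],[1,0.048,0.085,0,0.11],[1,0.048,0.085,0,0.11],[1,0.048,0.085,0,0.11],[1,0.048,0.085,0,0.11],[1,0.048,0.085,0,0.11],[1,0.048,0.085,0,0.11],[1,0.048,0.085,0,0.11]]' 25; python3 -m crank '[[1,0,0,-0.05,0.11],[1,0,0,-0.05,0.11],[1,0,0,-0.05,0],[1,0,0,0,0],[1,0,0,0,0],[1,0,0,0,0],[1,0,0,0,0],[1,0,0,0,0]]'
```

```text
clock: 0.77
position: [0.4092, -0.2967, 0.2436]
ee_rot: [-2.455, -1.96, 0.0]
force: [1.3, -0.4, 0.6]
width: 0.999
clock: 1.43
position: [0.4094, -0.2989, 0.1849]
ee_rot: [2.219, 2.221, 0.001]
force: [-0.5, -0.0, -1.1]
width: 1.001
```

```bash
python3 -m crank '[[1,-0.004,0.002,-0.08,0],[1,0,0,-0.08,0],[1,0,0,-0.08,0],[1,0,0,-0.06,0],[1,0,0,-0.04,0],[1,0,0,0,0],[0,0,0,0,0],[0,0,0,0,0]]' 25; python3 -m crank '[[0,0,0,0,0],[0,0,0,0,0],[0,0,0,0,0],[0,0,0,0,0],[0,0,0,0,0],[0,0,0,0,0],[0,0,0,0,0],[0,0,0,0,0]]'
```

```text
clock: 2.1
position: [0.4082, -0.2982, 0.049]
ee_rot: [2.218, 2.222, 0.001]
force: [0.1, 0.0, 0.3]
width: 0.901
clock: 2.77
position: [0.4074, -0.2978, 0.0481]
ee_rot: [2.219, 2.223, -0.0]
force: [-1.3, 0.4, 6.0]
width: 0.541
```

```bash
python3 - <<'E'
from h import *
a=arm.get_image("side");cv2.imwrite("pics/s1.png",cv2.resize(a[80:220,270:430],None,fx=4,fy=4,interpolation=cv2.INTER_CUBIC)[:,:,::-1])
E
```

```text
(no output)
```

View pics/s1.png

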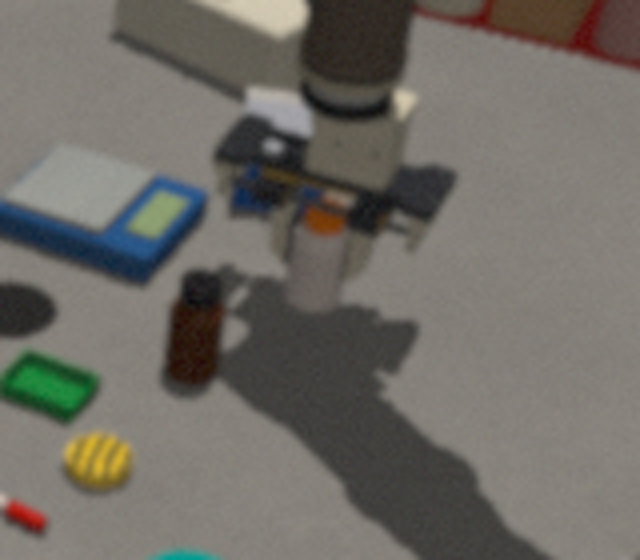

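The side view shows the orange-capped bottle between the fingers at crop (320,260), standing upright. The opening matches its 50 mm body.

```bash
python3 -m crank '[[0,0,0,0.04,0],[0,0,0,0.085,0],[0,0,0,0.085,0],[0,0,0,0.085,0],[0,0,0,0.085,0],[0,0.029,0.088,0,0],[0,0.029,0.088,0,0],[0,0.029,0.088,0,0]]'; python3 -m crank '[[0,0.029,0.088,0,0],[0,0.029,0.088,0,0],[0,0.029,0.088,0,0],[0,0.029,0.088,0,0],[0,0.029,0.088,0,0],[0,0.029,0.088,0,0],[0,0.029,0.088,0,0],[0,0.029,0.088,0,0]]';python3 -m crank '[[0,0.029,0.088,0,0],[0,0.029,0.088,0,0],[0,0.029,0.088,0,0],[0,0.029,0.088,0,0],[0,0.029,0.088,0,0],[0,0.029,0.088,0,0],[0,0,0,0,0],[0,0,0,0,0]]'
```

```text
clock: 3.48
position: [0.4423, -0.1914, 0.2004]
ee_rot: [2.221, 2.22, 0.001]
force: [0.1, -0.2, -0.7]
width: 0.534
clock: 4.15
position: [0.5349, 0.0912, 0.1995]
ee_rot: [-2.219, -2.223, 0.001]
force: [0.8, -1.1, -0.8]
width: 0.539
clock: 4.82
position: [0.6035, 0.3037, 0.1987]
ee_rot: [-2.214, -2.227, 0.001]
force: [-1.1, -0.7, -1.3]
width: 0.539
```

```bash
python3 - <<'E'
from h import *
for n in("top","side"):
    a=arm.get_image(n);cv2.imwrite(f"pics/{n}2.png",a[:,:,::-1])
print(arm.observe()["position"],arm.observe()["force"])
E
```

```text
[0.60430048 0.29986298 0.19901369] [ 0.71677161 -0.33002863 -2.05785484]
```

View pics/side2.png

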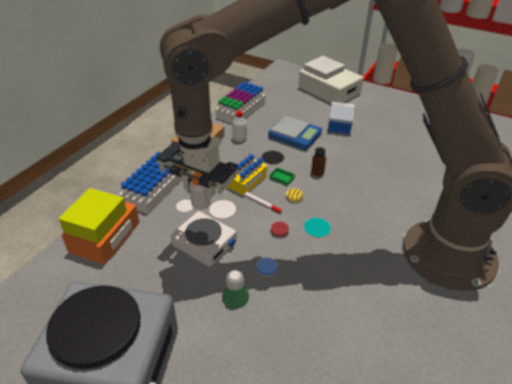

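View pics/top2.png

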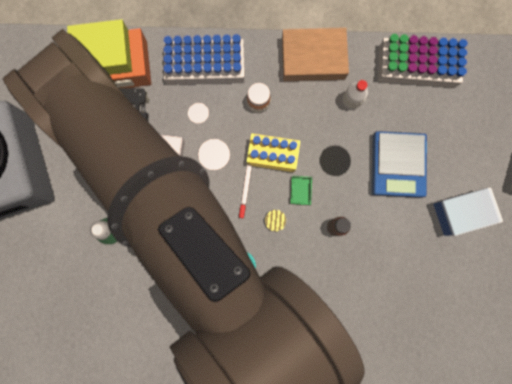

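```bash
python3 -m crank '[[0,-0.001,0.003,-0.06,0],[0,0,0,-0.06,0],[0,0,0,-0.06,0],[0,0,0,-0.04,0],[0,0,0,-0.02,0],[0,0,0,-0.01,0],[0,0,0,0,0],[0,0,0,0,0]]'; python3 - <<'E'
from h import *
a=arm.get_image("side");cv2.imwrite("pics/s3.png",cv2.resize(a[150:280,140:290],None,fx=4,fy=4,interpolation=cv2.INTER_CUBIC)[:,:,::-1])
o=arm.observe();print(o["position"],o["force"])
E
```

```text
clock: 5.58
position: [0.6047, 0.3017, 0.1008]
ee_rot: [2.22, 2.222, 0.002]
force: [0.2, 0.6, -1.0]
width: 0.536
[0.60481617 0.30204484 0.10114309] [-0.2279795  -0.48303711 -0.96221973]
```

View pics/s3.png

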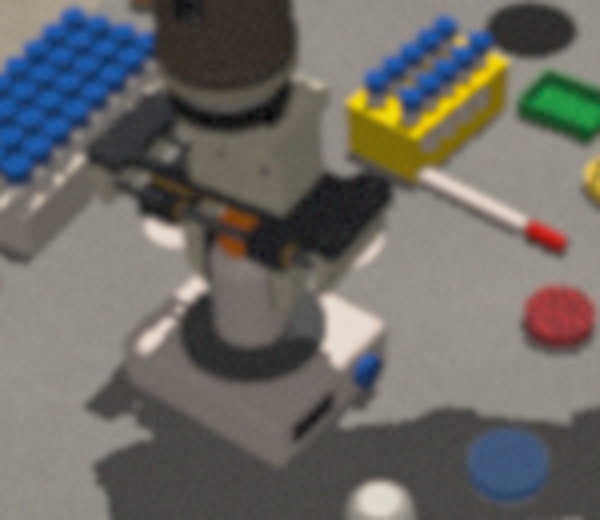

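The bottle is just above the middle of the plate, with its base at crop (248,335) and the plate centre at about (252,332). I'll lower it the rest of the way, let go and check.

```bash
python3 -m crank '[[0,0,0,-0.004,0],[0,0,0,-0.004,0],[0,0,0,-0.001,0],[0,0,0,0,0],[0,0,0,0,0],[0.6,0,0,0,0],[0.7,0,0,0,0],[0.8,0,0,0,0]]';python3 -m crank '[[0.9,0,0,0,0],[0.9,0,0,0,0],[0.9,0,0,0,0],[0.9,0,0,0,0],[0.9,0,0,0.08,0],[0.9,0,0,0.08,0],[0.9,0,0,0.08,0],[0.9,0,0,0.08,0]]'
```

```text
clock: 6.3
position: [0.604, 0.3019, 0.0961]
ee_rot: [2.219, 2.224, -0.0]
force: [0.4, -0.3, 0.0]
width: 0.694
clock: 6.97
position: [0.6038, 0.3018, 0.2255]
ee_rot: [-2.219, -2.223, 0.0]
force: [0.7, 0.2, -0.0]
width: 0.898
```

```bash
python3 -m crank '[[1,-0.067,-0.061,0,0],[1,-0.067,-0.061,0,0],[1,-0.067,-0.061,0,0],[1,-0.067,-0.061,0,0],[1,-0.067,-0.061,-0.02,0],[1,-0.067,-0.061,-0.04,0],[1,0,0,-0.08,0],[1,0,0,-0.08,0]]'; python3 - <<'E'
from h import *
for n in("top","side"):
    a=arm.get_image(n);cv2.imwrite(f"pics/{n}4.png",a[:,:,::-1])
cv2.imwrite("pics/s4c.png",cv2.resize(a[150:280,140:310],None,fx=4,fy=4,interpolation=cv2.INTER_CUBIC)[:,:,::-1])
o=arm.observe();print(o["position"],o["force"])
try:
    c,ar,_,_,_=blob(a,(5,150,120),(20,255,255),(180,170,230,240),3); print(c,ar,cast("side",c,.137))
except ValueError: print("no cap")
E
```

```text
clock: 7.63
position: [0.4431, 0.1539, 0.1367]
ee_rot: [2.22, 2.219, 0.004]
force: [1.3, 0.1, 0.3]
width: 1.0
[0.44068206 0.15377066 0.13314338] [-0.1180474  -0.82246057  0.25616805]
[200.41746032 207.97142857] 105.0 [0.60243246 0.30496598 0.137     ]
```

View pics/s4c.png

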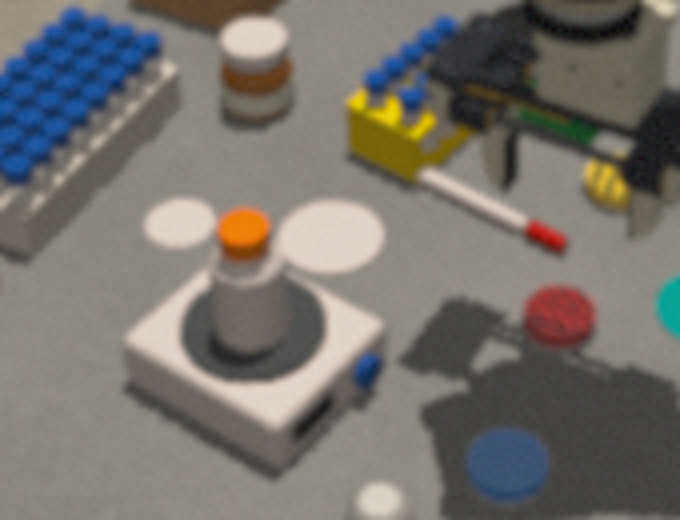

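View pics/top4.png

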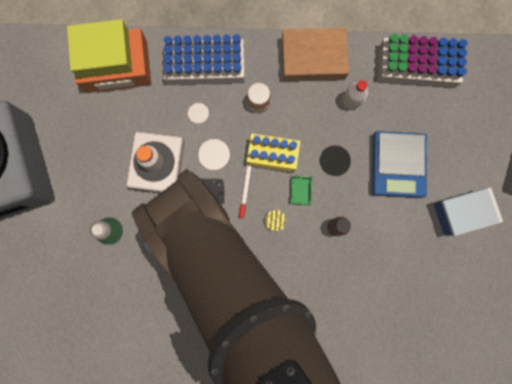

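The orange bottle's cap casts to (0.602, 0.305), against (0.602, 0.304) for the plate in the same view, so it is centred. The red dish is next.

```bash
python3 -m crank '[[1,0.005,0.003,-0.07,0],[1,0,0,-0.07,0],[1,0,0,-0.07,0],[1,0,0,-0.04,0],[1,0,0,-0.02,0],[1,0,0,-0.005,0],[1,0,0,0,0],[1,0,0,0,0]]' 15; python3 - <<'E'
from h import *
a=arm.get_image("side")
cv2.imwrite("pics/s5c.png",cv2.resize(a[150:280,200:360],None,fx=4,fy=4,interpolation=cv2.INTER_CUBIC)[:,:,::-1])
for i in range(3):
  o=arm.observe();print(o["position"],o["force"]); arm.get_image("top")
E
```

```text
clock: 8.4
position: [0.4463, 0.1573, 0.0274]
ee_rot: [2.219, 2.223, 0.003]
force: [-0.4, -0.0, -0.7]
width: 1.001
[0.44629661 0.15722827 0.0274685 ] [ 0.43984109 -0.29951606  0.18235939]
[0.44620874 0.15709566 0.02738558] [-0.06069216 -0.70949225  0.88007081]
[0.44605293 0.1569491  0.02723373] [ 0.4568908  -0.13326218  0.6536079 ]
```

View pics/s5c.png

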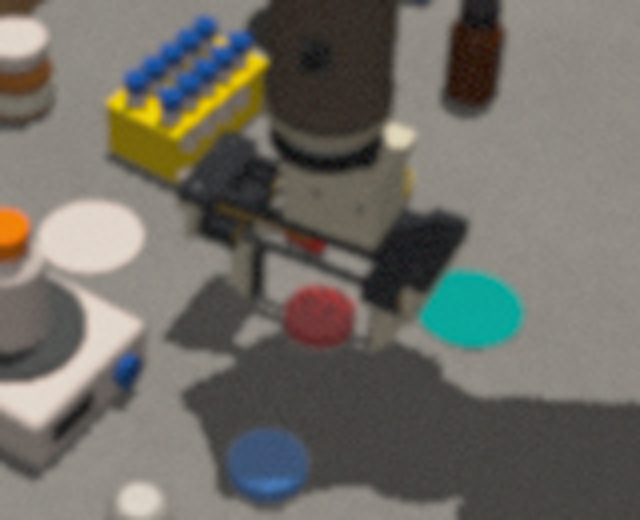

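```bash
python3 -m crank '[[1,-0.007,-0.005,-0.009,0],[1,0,0,-0.008,0],[1,0,0,0,0],[1,0,0,0,0],[1,0,0,0,0],[0,0,0,0,0],[0,0,0,0,0],[0,0,0,0,0]]' 15;  python3 -m crank '[[0,0,0,0,0],[0,0,0,0,0],[0,0,0,0,0],[0,0,0,0,0],[0,0,0,0,0],[0,0,0,0,0],[0,0,0,0,0],[0,0,0,0,0]]'; python3 - <<'E'
from h import *
a=arm.get_image("side")
cv2.imwrite("pics/s6c.png",cv2.resize(a[150:280,200:360],None,fx=4,fy=4,interpolation=cv2.INTER_CUBIC)[:,:,::-1])
o=arm.observe();print(o["position"],o["force"],o["width"]*92)
E
```

```text
clock: 9.27
position: [0.4426, 0.1548, 0.0194]
ee_rot: [2.219, 2.223, 0.0]
force: [0.3, 0.3, 0.4]
width: 0.834
clock: 9.93
position: [0.4425, 0.1547, 0.0194]
ee_rot: [2.219, 2.223, 0.0]
force: [-0.1, -0.0, 0.9]
width: 0.592
[0.44250278 0.15470613 0.01934642] [-0.72256195 -0.37309531  0.25574193] 54.4597779919679
```

View pics/s6c.png

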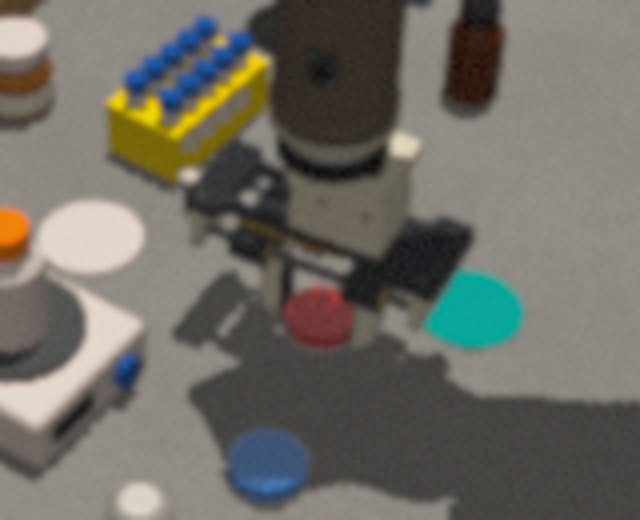

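```bash
python3 -m crank '[[0,0,0,0.05,0],[0,0,0,0.08,0],[0,0,0,0.08,0],[0,0.08,0.002,0,0],[0,0.08,0.002,0,0],[0,0.08,0.002,0,0],[0,0.08,0.002,0,0],[0,0.08,0.002,0,0]]';  python3 -m crank '[[0,0.077,0,0,0],[0,0,0,-0.06,0],[0,0,0,-0.06,0],[0,0,0,-0.05,0],[0,0,0,0,0],[0,0,0,0,0],[0,0,0,0,0],[0,0,0,0,0]]'; python3 - <<'E'
from h import *
a=arm.get_image("side")
cv2.imwrite("pics/s7c.png",cv2.resize(a[150:280,160:320],None,fx=4,fy=4,interpolation=cv2.INTER_CUBIC)[:,:,::-1])
o=arm.observe();print(o["position"],o["force"],o["width"]*92)
E
```

```text
clock: 10.65
position: [0.6038, 0.1583, 0.1033]
ee_rot: [2.22, 2.223, -0.0]
force: [0.1, 0.9, -0.6]
width: 0.593
clock: 11.32
position: [0.6342, 0.1592, 0.037]
ee_rot: [2.219, 2.223, 0.003]
force: [0.2, -0.6, -0.2]
width: 0.593
[0.63421603 0.1591411  0.03706599] [-0.2346326   0.9656384   0.18829018] 54.71200307967108
```

View pics/s7c.png

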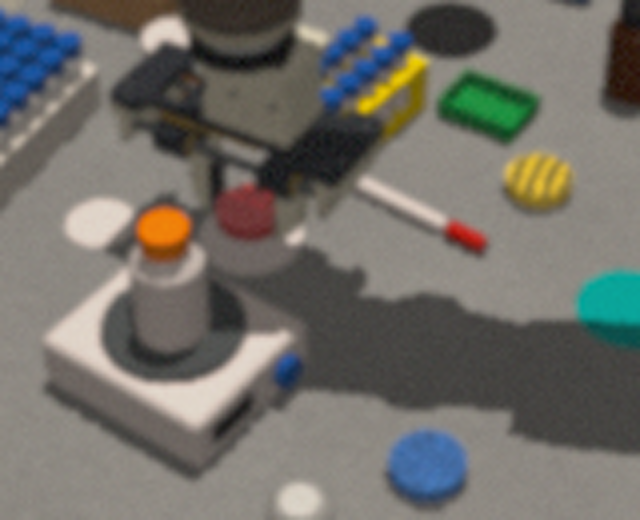

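```bash
python3 -m crank '[[0,-0.001,-0.001,-0.02,0],[0,0,0,-0.01,0],[0,0,0,-0.005,0],[0,0,0,-0.0035,0],[0,0,0,0,0],[0,0,0,0,0],[0,0,0,0,0],[0.65,0,0,0,0]]';  python3 -m crank '[[0.7,0,0,0,0],[0.8,0,0,0,0],[0.85,0,0,0,0],[0.85,0,0,0,0],[0.85,0,0,0,0],[0.85,0,0,0.06,0],[0.85,0,0,0.08,0],[0.85,0,0,0.08,0]]'
```

```text
clock: 12.03
position: [0.6328, 0.1582, 0.0203]
ee_rot: [2.219, 2.223, -0.0]
force: [-0.5, 0.2, 1.2]
width: 0.63
clock: 12.7
position: [0.6321, 0.1581, 0.108]
ee_rot: [-2.218, -2.223, 0.003]
force: [0.7, 0.1, -0.3]
width: 0.853
```

```bash
python3 -m crank '[[1,-0.03,0,0.08,0],[1,-0.063,-0.065,0.02,0],[1,-0.063,-0.065,0,0],[1,-0.063,-0.065,0,0],[1,-0.063,-0.065,0,0],[1,-0.063,-0.065,0,0],[1,-0.063,-0.065,0,0],[1,0,0,0,0]]'; python3 - <<'E'
from h import *
for n in("top","side"):
    a=arm.get_image(n);cv2.imwrite(f"pics/{n}8.png",a[:,:,::-1])
    for nm,lo,hi,bx in [("red",(0,90,60),(8,255,255),(195,130,232,178) if n=="top" else (205,180,240,222)),("wh",(0,0,170),(179,60,255),(196,130,234,178) if n=="top" else (207,185,240,222))]:
        c,ar,_,_,k=blob(a,lo,hi,bx,5); print(n,nm,c,ar,cv2.boundingRect(k),cast(n,c,.015 if nm=="red" else .002))
cv2.imwrite("pics/s8c.png",cv2.resize(a[150:280,160:320],None,fx=4,fy=4,interpolation=cv2.INTER_CUBIC)[:,:,::-1])
o=arm.observe();print(o["position"],o["force"],o["width"]*92)
E
```

```text
clock: 13.37
position: [0.4643, -0.0034, 0.1472]
ee_rot: [-2.225, -2.217, 0.01]
force: [-0.4, -0.7, -0.8]
width: 1.0
top red [213.73392857 154.21904762] 280.0 (204, 145, 20, 20) [0.6318332  0.15716807 0.015     ]
top wh [213.18290177 154.07521578] 811.0 (196, 138, 35, 33) [0.63491779 0.15976926 0.002     ]
side red [222.99139785 206.03870968] 155.0 (215, 200, 17, 14) [0.63031081 0.16164693 0.015     ]
side wh [218.21749409 211.45271868] 141.0 (207, 202, 29, 17) [0.63781976 0.17725326 0.002     ]
[0.46905245 0.00096087 0.1482085 ] [ 0.60559969 -0.0472563   0.09355655] 91.74868182293076
```

View pics/s8c.png

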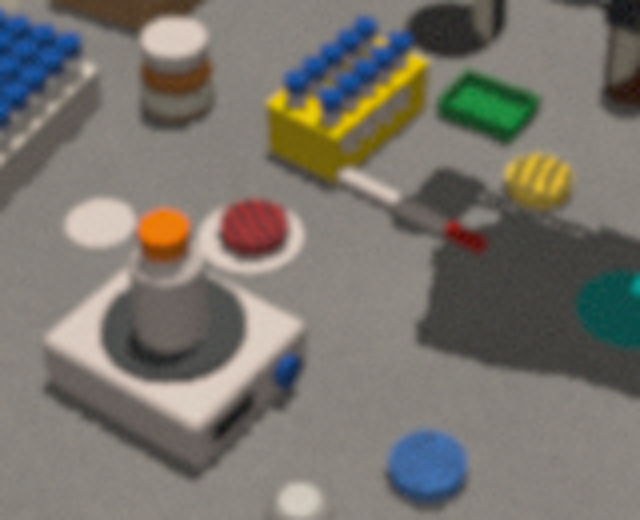

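View pics/top8.png

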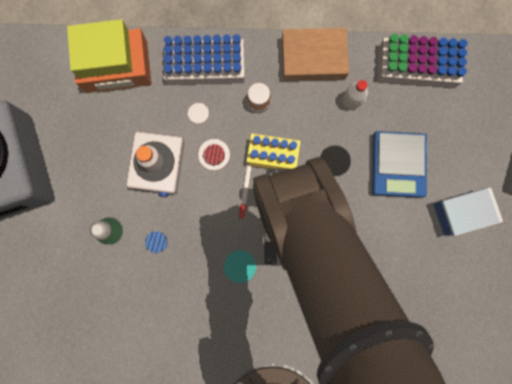

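The red dish sits on the white pad with about 3 mm of offset in x and under 2 mm in y, which is central enough. It is at side crop (254,226). The yellow dish is still at (538,180).

```bash
python3 -m crank '[[1,0,0.002,-0.07,0],[1,0,0,-0.07,0],[1,0,0,-0.07,0],[1,0,0,-0.05,0],[1,0,0,-0.03,0],[1,0,0,-0.015,0],[1,0,0,0,0],[1,0,0,0,0]]' 15;  python3 - <<'E'
from h import *
a=arm.get_image("side")
cv2.imwrite("pics/s9c.png",cv2.resize(a[130:260,210:370],None,fx=4,fy=4,interpolation=cv2.INTER_CUBIC)[:,:,::-1])
o=arm.observe();print(o["position"],o["force"],o["width"]*92)
E
```

```text
clock: 14.13
position: [0.4704, 0.0039, 0.0262]
ee_rot: [2.218, 2.225, 0.001]
force: [0.1, -0.5, -0.1]
width: 1.002
[0.47059714 0.00372441 0.02658636] [-0.16413875 -0.65239145  0.64868148] 92.29750890945009
```

View pics/s9c.png

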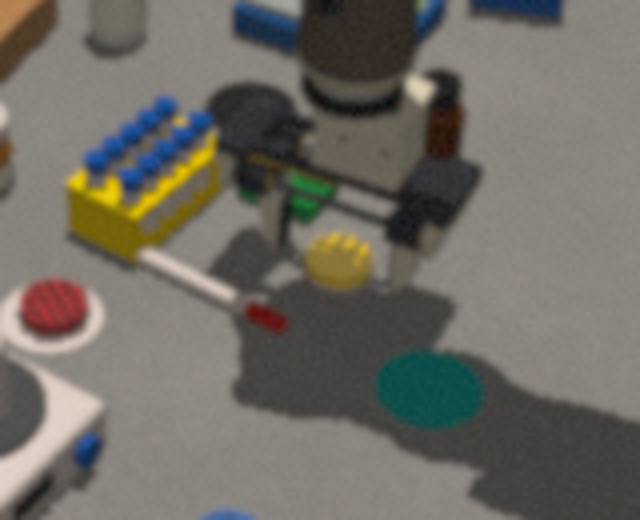

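The yellow dish lies between the open fingers at crop (338,262). I'll close on it slightly lower.

```bash
python3 -m crank '[[1,-0.002,-0.002,-0.009,0],[1,0,0,-0.007,0],[1,0,0,0,0],[1,0,0,0,0],[0,0,0,0,0],[0,0,0,0,0],[0,0,0,0,0],[0,0,0,0,0]]' 15;  python3 -m crank '[[0,0,0,0,0],[0,0,0,0,0],[0,0,0,0,0],[0,0,0,0,0],[0,0,0,0,0],[0,0,0,0,0],[0,0,0,0,0],[0,0,0,0,0]]'
```

```text
clock: 14.85
position: [0.4689, 0.0023, 0.0196]
ee_rot: [2.219, 2.223, 0.0]
force: [0.4, 0.6, 0.8]
width: 0.758
clock: 15.52
position: [0.469, 0.0023, 0.0196]
ee_rot: [2.219, 2.223, 0.0]
force: [0.9, -0.4, 0.8]
width: 0.592
```

```bash
python3 -m crank '[[0,0,0,0.05,0],[0,0,0,0.09,0],[0,0,0,0.09,0],[0,0,0,0.09,0],[0,0.068,0.065,0,0],[0,0.068,0.065,0,0],[0,0.068,0.065,0,0],[0,0.068,0.065,0,0]]';  python3 -m crank '[[0,0.068,0.065,0,0],[0,0.068,0.065,0,0],[0,0,0,0,0],[0,0,0,-0.07,0],[0,0,0,-0.07,0],[0,0,0,-0.06,0],[0,0,0,-0.03,0],[0,0,0,0,0]]'; python3 - <<'E'
from h import *
a=arm.get_image("side")
cv2.imwrite("pics/s10c.png",cv2.resize(a[150:280,160:320],None,fx=4,fy=4,interpolation=cv2.INTER_CUBIC)[:,:,::-1])
for n,lo,hi in (("red",(0,90,60),(8,255,255)),("yel",(20,90,60),(35,255,255))):
    c,ar,_,_,k=blob(a,lo,hi,(205,175,240,222),5); print(n,c,ar,cv2.boundingRect(k))
print(proj("side",(.6318,.158,.017)),proj("side",(.6318,.158,.052)))
o=arm.observe();print(o["position"],o["force"],o["width"]*92)
E
```

```text
clock: 16.18
position: [0.5788, 0.107, 0.1479]
ee_rot: [2.22, 2.222, 0.0]
force: [-0.1, 0.1, -1.2]
width: 0.59
clock: 16.85
position: [0.63, 0.1574, 0.0524]
ee_rot: [-2.217, -2.222, 0.008]
force: [-0.5, -0.7, 0.3]
width: 0.593
red [222.88662132 209.28798186] 73.5 (215, 205, 16, 9)
yel [222.61661662 198.30730731] 166.5 (214, 190, 22, 16)
[223.20379329 204.65899589] [222.76258492 195.93298981]
[0.63119068 0.15799688 0.05452237] [ 0.65567439 -0.46972533 -0.35919571] 54.626699138358426
```

View pics/s10c.png

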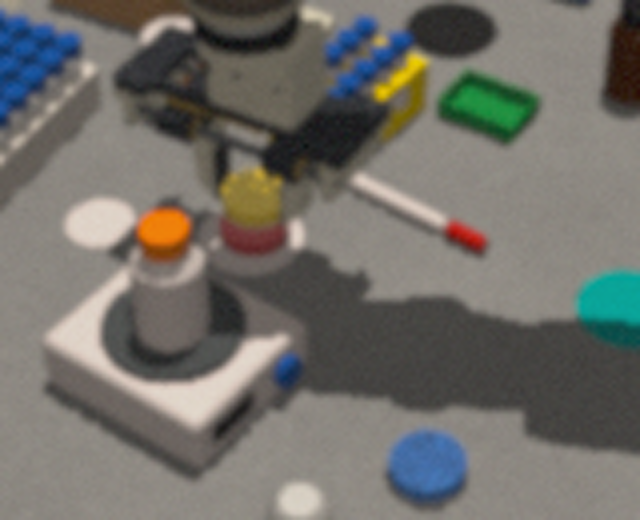

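```bash
python3 -m crank '[[0,0,0,-0.02,0],[0,0,0,-0.012,0],[0,0,0,-0.004,0],[0,0,0,0,0],[0,0,0,0,0],[0,0,0,0,0],[0,0,0,0,0],[0,0,0,0,0]]'; python3 - <<'E'
from h import *
a=arm.get_image("side")
cv2.imwrite("pics/s11c.png",cv2.resize(a[170:240,180:270],None,fx=7,fy=7,interpolation=cv2.INTER_CUBIC)[:,:,::-1])
o=arm.observe();print(o["position"],o["force"],o["width"]*92)
E
```

```text
clock: 17.57
position: [0.6322, 0.1584, 0.0415]
ee_rot: [2.219, 2.223, 0.001]
force: [-0.1, 0.1, -0.7]
width: 0.593
[0.63218401 0.15833499 0.04135994] [ 0.7803895  -0.24308103 -0.89462238] 54.37959908152741
```

View pics/s11c.png

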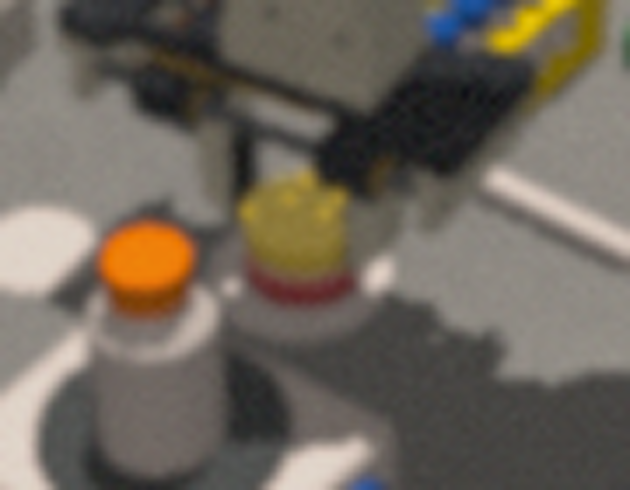

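```bash
python3 -m crank '[[0,-0.001,-0.002,0,0],[0,0,0,-0.006,0],[0,0,0,-0.004,0],[0,0,0,-0.002,0],[0,0,0,0,0],[0,0,0,0,0],[0,0,0,0,0],[0.65,0,0,0,0]]';  python3 -m crank '[[0.7,0,0,0,0],[0.8,0,0,0,0],[0.85,0,0,0,0],[0.85,0,0,0,0],[0.85,0,0,0,0],[0.85,0,0,0.05,0],[0.85,0,0,0.08,0],[0.85,0,0,0.08,0]]'
```

```text
clock: 18.28
position: [0.6317, 0.1575, 0.0364]
ee_rot: [2.219, 2.223, 0.0]
force: [0.0, 0.3, 0.1]
width: 0.627
clock: 18.95
position: [0.6308, 0.1573, 0.1203]
ee_rot: [-2.218, -2.223, 0.003]
force: [0.8, -0.1, 0.8]
width: 0.851
```

```bash
python3 -m crank '[[1,0,0,0.09,0],[1,0,0,0.09,0],[1,-0.048,-0.085,0.02,0],[1,-0.048,-0.085,0,0],[1,-0.048,-0.085,0,0],[1,-0.048,-0.085,0,0],[1,-0.048,-0.085,0,0],[1,-0.048,-0.085,0,0]]';  python3 -m crank '[[1,-0.048,-0.085,0,0],[1,-0.048,-0.085,0,0],[1,-0.048,-0.085,0,0],[1,0,0,0,0],[1,0,0,0,0],[1,0,0,0,0],[1,0,0,0,0],[1,0,0,0,0]]'; python3 - <<'E'
from h import *
for n in("top","side"):
    a=arm.get_image(n);cv2.imwrite(f"pics/{n}12.png",a[:,:,::-1])
    for nm,lo,hi in (("red",(0,90,60),(8,255,255)),("yel",(20,90,60),(35,255,255))):
        try:
            c,ar,_,_,k=blob(a,lo,hi,(195,130,232,178) if n=="top" else (205,185,240,222),7); print(n,nm,c,ar,cv2.boundingRect(k),cast(n,c,.030))
        except ValueError: print(n,nm,"none")
cv2.imwrite("pics/s12c.png",cv2.resize(a[130:250,170:340],None,fx=4,fy=4,interpolation=cv2.INTER_CUBIC)[:,:,::-1])
o=arm.observe();print(o["position"],o["force"],o["width"]*92)
S=cv2.imread("pics/side0.png"); x0,y0,x1,y1=306,144,332,180
g=cv2.cvtColor(S,cv2.COLOR_BGR2GRAY)[y0:y1,x0:x1]
print("brown proj top/bot", proj("side",(.459,-.149,.092)),proj("side",(.459,-.149,0)))
E
```

```text
clock: 19.62
position: [0.5153, -0.048, 0.2004]
ee_rot: [2.219, 2.223, 0.0]
force: [1.3, -0.7, -0.4]
width: 0.997
clock: 20.28
position: [0.4596, -0.147, 0.2004]
ee_rot: [-2.217, -2.226, -0.001]
force: [-0.4, -0.3, 0.3]
width: 0.996
top red none
top yel [213.79139785 153.51612903] 310.0 (204, 143, 21, 22) [0.63043077 0.15570708 0.03      ]
side red [222.125      211.55208333] 16.0 (216, 209, 15, 5) [0.61070158 0.19595139 0.03      ]
side yel [226.84633999 198.0369026 ] 275.5 (215, 185, 25, 25) [0.63009924 0.13950412 0.03      ]
[ 0.45943609 -0.14731879  0.2003193 ] [ 0.79230482 -0.67969586  0.11970179] 92.18370932960549
brown proj top/bot [319.65758012 149.24907173] [316.94363413 171.67410155]
```

View pics/s12c.png

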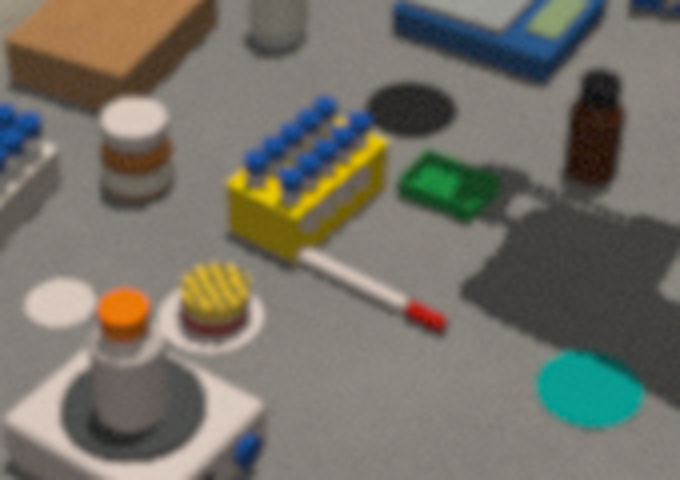

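View pics/top12.png

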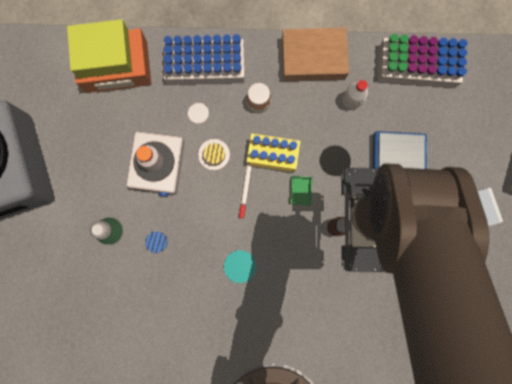

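The stack looks good: the yellow dish is square on the red one at crop (215,300), and in the top view it casts within 2 mm of where the red one was. The brown bottle is at crop (595,130), which agrees with the projection. Next I'll pick it up.

```bash
python3 -m crank '[[1,-0.001,-0.005,-0.07,0],[1,0,0,-0.08,0],[1,0,0,-0.08,0],[1,0,0,-0.08,0],[1,0,0,-0.05,0],[1,0,0,-0.017,0],[1,0,0,0,0],[1,0,0,0,0]]' 25;  python3 -m crank '[[0,0,0,0,0],[0,0,0,0,0],[0,0,0,0,0],[0,0,0,0,0],[0,0,0,0,0],[0,0,0,0,0],[0,0,0,0,0],[0,0,0,0,0]]'; python3 - <<'E'
from h import *
a=arm.get_image("side")
cv2.imwrite("pics/s13c.png",cv2.resize(a[100:220,220:370],None,fx=4,fy=4,interpolation=cv2.INTER_CUBIC)[:,:,::-1])
o=arm.observe();print(o["position"],o["force"],o["width"]*92)
E
```

```text
clock: 21.05
position: [0.4591, -0.1501, 0.0501]
ee_rot: [2.218, 2.224, 0.001]
force: [0.0, 0.3, 0.5]
width: 1.001
clock: 21.72
position: [0.4585, -0.1505, 0.0496]
ee_rot: [2.219, 2.223, -0.0]
force: [-0.7, 0.5, 1.9]
width: 0.493
[ 0.45846265 -0.15060125  0.04961113] [-0.48605236  0.26233103  2.91783697] 45.77716187017478
```

View pics/s13c.png

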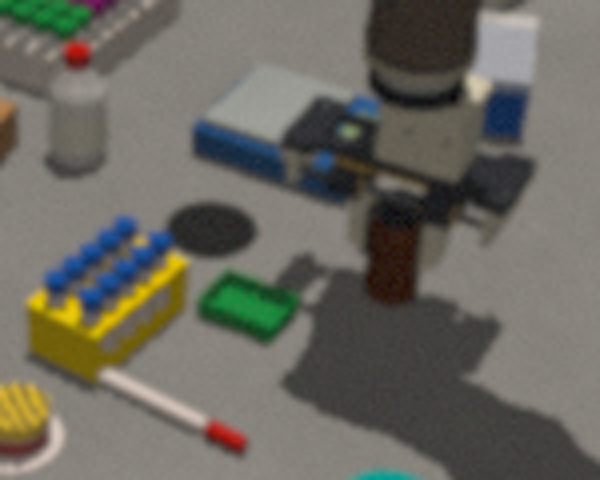

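```bash
python3 -m crank '[[0,0,0,0.04,0],[0,0,0,0.08,0],[0,0,0,0.08,0],[0,0.07,0.002,0,0],[0,0.07,0.002,0,0],[0,0.07,0.002,0,0],[0,0.07,0.002,0,0],[0,0.07,0.001,0,0]]';  python3 -m crank '[[0,0.067,0,0,0],[0,0,0,-0.06,0],[0,0,0,-0.06,0],[0,0,0,-0.05,0],[0,0,0,-0.01,0],[0,0,0,0,0],[0,0,0,0,0],[0,0,0,0,0]]'; python3 - <<'E'
from h import *
for n in("top","side"):
  a=arm.get_image(n);cv2.imwrite(f"pics/{n}14.png",a[:,:,::-1])
cv2.imwrite("pics/s14c.png",cv2.resize(a[90:190,220:340],None,fx=6,fy=6,interpolation=cv2.INTER_CUBIC)[:,:,::-1])
o=arm.observe();print(o["position"],o["force"],o["width"]*92)
E
```

```text
clock: 22.43
position: [0.5995, -0.1468, 0.1294]
ee_rot: [-2.219, -2.223, 0.001]
force: [0.1, -1.6, -1.6]
width: 0.493
clock: 23.1
position: [0.6262, -0.147, 0.059]
ee_rot: [2.218, 2.222, 0.002]
force: [0.2, -0.5, -1.2]
width: 0.496
[ 0.62619943 -0.14701983  0.05910327] [ 0.49861712 -0.24562403 -1.36930246] 45.07243456105369
```

View pics/s14c.png

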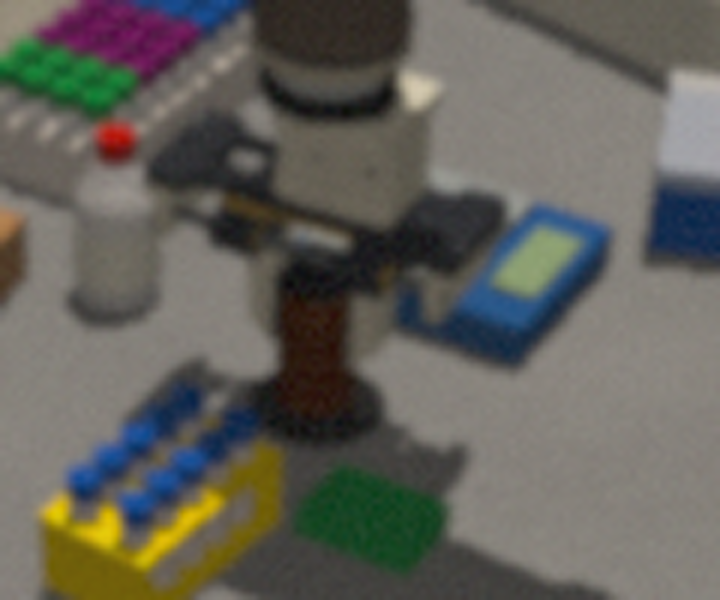

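```bash
python3 -m crank '[[0,-0.002,-0.001,-0.009,0],[0,0,0,-0.006,0],[0,0,0,-0.004,0],[0,0,0,0,0],[0,0,0,0,0],[0,0,0,0,0],[0.55,0,0,0,0],[0.6,0,0,0,0]]';  python3 -m crank '[[0.7,0,0,0,0],[0.8,0,0,0,0],[0.85,0,0,0,0],[0.85,0,0,0,0],[0.85,0,0,0,0],[0.85,0,0,0.05,0],[0.85,0,0,0.08,0],[0.85,0,0,0.08,0]]'; python3 -m crank '[[0.85,0,0,0.08,0],[0.85,0,0,0.08,0],[0.85,-0.07,0,0.05,0],[0.85,-0.09,0,0,0],[0.85,-0.09,0,0,0],[0.85,-0.09,0,0,0],[0.85,-0.06,-0.08,0,0],[0.85,0,-0.09,0,0]]';python3 -m crank '[[0.85,0,-0.09,0,0],[0.85,0,-0.09,0,0],[0.85,0,-0.09,0,0],[0.85,0,-0.09,0,0],[0.85,0,-0.09,0,0],[0.85,0,-0.09,0,0],[0.85,0,0,0,0],[0.85,0,0,0,0]]'; python3 - <<'E'
from h import *
for n in("top","side"):
  a=arm.get_image(n);cv2.imwrite(f"pics/{n}15.png",a[:,:,::-1])
  for nm,lo,hi,bt,bs,z in (("orange",(5,150,120),(20,255,255),(130,130,180,180),(185,195,215,220),.138),("yel",(20,90,60),(35,255,255),(200,138,228,170),(205,185,230,222),.03),("blue",(100,90,60),(125,255,255),(140,225,172,258),(255,255,280,278),.013)):
    try:
        c,ar,_,_,k=blob(a,lo,hi,bt if n=="top" else bs,7); print(n,nm,c.round(1),ar,cast(n,c,z).round(4))
    except ValueError: print(n,nm,"none")
print("expect black cap px", proj("top",(.6255,-.147,.094)),proj("top",(.6255,-.147,.002)))
cv2.imwrite("pics/s15c.png",cv2.resize(a[120:270,160:340],None,fx=4,fy=4,interpolation=cv2.INTER_CUBIC)[:,:,::-1])
T=cv2.imread("pics/top15.png")
cv2.imwrite("pics/t15c.png",cv2.resize(T[120:260,90:360],None,fx=2.9,fy=2.9,interpolation=cv2.INTER_CUBIC))
E
```

```text
clock: 23.87
position: [0.6247, -0.1474, 0.0503]
ee_rot: [2.219, 2.223, 0.001]
force: [-0.3, -0.0, 0.1]
width: 0.573
clock: 24.53
position: [0.6236, -0.1471, 0.1338]
ee_rot: [-2.217, -2.222, 0.002]
force: [1.5, -0.1, 1.7]
width: 0.85
clock: 25.2
position: [0.4599, -0.2137, 0.2183]
ee_rot: [-2.214, -2.227, 0.004]
force: [0.7, -0.3, -0.0]
width: 0.849
clock: 25.87
position: [0.4634, -0.4336, 0.2172]
ee_rot: [-2.224, -2.219, 0.001]
force: [0.7, 0.3, 0.1]
width: 0.853
top orange [143.9 153.3] 150.0 [0.6042 0.3006 0.138 ]
top yel [214.2 153.4] 336.5 [0.6307 0.1548 0.03  ]
top blue [155.7 241.6] 294.0 [0.4117 0.2916 0.013 ]
side orange [200.4 207. ] 86.5 [0.6039 0.3028 0.138 ]
side yel [222.6 202.4] 164.5 [0.6306 0.1623 0.03  ]
side blue [265.7 266. ] 302.0 [0.4109 0.298  0.013 ]
expect black cap px [341.97285052 152.78804155] [334.5067492  160.53926595]
```

View pics/s15c.png

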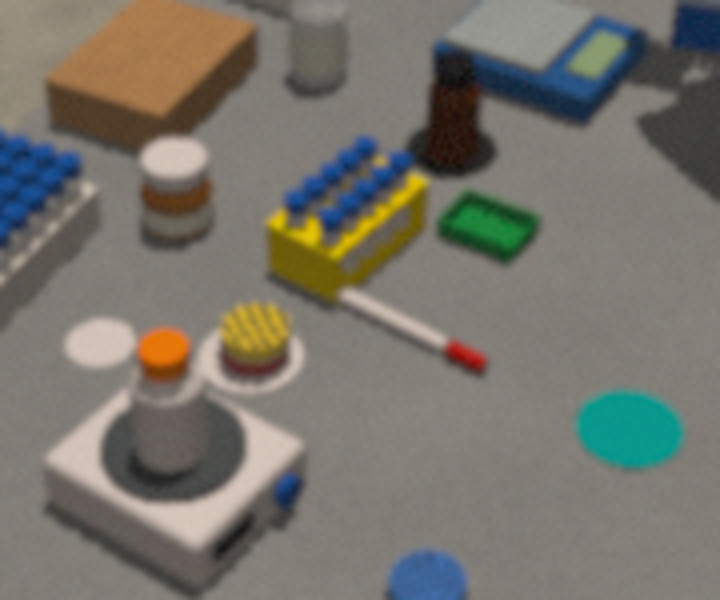

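View pics/t15c.png

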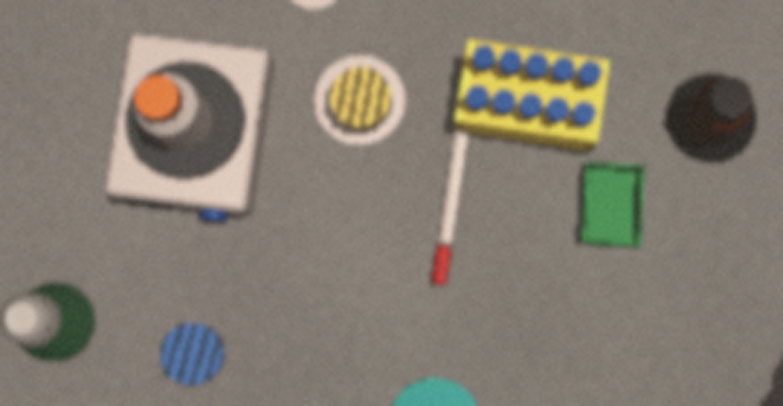

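Both final views show everything upright and central. The brown bottle's cap is at pixel (342.2,153.2), against (342.0,152.8) expected over the pad centre. The orange cap casts to (0.604, 0.302) and the blue dish is unchanged at (155.7,241.6).

```bash
python3 -c "
from cell import arm
print(arm.sign_off())"
```

```text
the job is handed in; nothing more can be done
None
```

The far row is set out as asked, in the order given, and handed in at about 26 s of the 106 s allowed. The gripper was open and clear of everything.

The last pictures showed:
- **Orange-capped bottle:** upright on the stirrer plate, within about 2 mm of its middle.
- **Red dish:** on the white pad. I measured it before stacking at about 3 mm off centre in x and under 2 mm in y, and left it there.
- **Yellow dish:** flat on the red one, within about 2–3 mm of it. The two cameras disagree on its y position by about 7 mm. The side view reads several millimetres high in y on that side, so I trusted the top view.
- **Brown bottle:** upright on the black pad, with its cap within a pixel (about 2 mm) of where it should appear over the pad centre.
- **Blue dish and flask:** not touched. The blue dish measured in the same place as at the start, and I checked the flask only by eye.

No check failed. The highest force reading, taken at the end of each move, was about 6 N.

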